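Jack up the plate reader and hold it for a foot change

ROBOT

A 7-joint arm with a two-finger parallel gripper is mounted at the origin on the work surface. World frame = base frame: x ahead of the robot, y to its left, z up, the work surface at z = 0. Lengths are in m, angles in rad, forces in N, time in s.
With the tool pointing down it reaches from about 0.4 to 0.85 m from the base axis. Payload 10.4 kg.
Tool frame: the origin (TCP) lies between the finger pads; the fingertips stand tcp_to_tips ahead of it and the grasp point (between the pads) lies 8 mm behind it (tcp_to_tips is the distance from the TCP to the fingertips, in m); z points along the fingers, y is the line along which they close (so a half turn about z gives the same grasp; the last joint's range is limited). The gripper opens to 85 mm and grips with 20 to 120 N. Pads are 22 mm wide; open, the fingers measure 114 mm over their backs; the gripper's body (76 mm by 85 mm) begins 54 mm behind the grasp point. The pads swing forward as they close: fully open they stand 13 mm farther back than shut.
Start: joints at [-1.219, 0.332, -0.065, 1.46, 0.022, 1.35, -0.088], TCP at [0.229, 0.582, 0.242] pointing down, gripper open.
Joint ranges: [-2.6, 2.6], [-0.5, 2.12], [-1.47, 1.34], [0.16, 2.42], [-1.27, 4.41], [0.06, 2.06], [-2.6, 2.6]. Speed limits (rad/s): [2.22, 2.22, 2.79, 2.79, 3.14, 3.14, 3.14].

INTERFACE

Orientations are given as a unit quaternion [x, y, z, w].
In Python, from workcell import * gives the robot as it stands.
- The arm moves only by the tool apply_moves, never from a script. Its argument "rows" is a list of rows, each an object of numbers: "x", "y", "z": the shift along the tool's x, y, z in mm; "ax", "ay", "az": the turn, a rotation vector about the tool's x, y, z in degrees; "gripper": the closure, from 0 (fully open) to 1 (shut). A call has 1 to 5 rows; each row shifts and turns the commanded pose from where the row before left it, along the tool's axes as they then stand; what a row does not reach is not made up. A row lasts 1/12 s, in which the tool goes at most 41.7 mm and 7.16 degrees, less where a joint would pass 70% of its speed; a pose out of reach is approached as far as the arm can. A call with a gripper value outside its range is refused whole. The fingers move at their own pace and stop on an object; "newtons" is the grip in N (left out, the last holds). Time passes only in rows, so rows that do not move let the fingers close. It gives the time, the measured TCP pose, the force, the opening and the grip force at its end, in the units of the state.
- get_obs(): the state, without advancing time (a new reading comes with each control period).
- camera(name): name is "scene" or "top" or "wrist"; returns a dict with "color" (384x512x3 uint8, red, green, blue), "fov_y" (degrees; the focal length in pixels is half the picture's height over the tangent of half this angle, whatever the lens; pixels are square), "cx", "cy" (the principal point, pixels), "rvec" (rotation vector, rad) and "tvec" (3), from world to camera coordinates, as OpenCV has them. Camera axes: x right, y down, z forward; pixel columns grow to the right and rows downward; lengths in m; the calibration is good to about 2 mm. The wrist camera is an equidistant fisheye: a pixel r from the principal point sees the ray r / f radians off the axis. A picture is of the moment at which its call begins. There is no depth.
- hand_in(): hands the job in; it is judged then, once.
The state is a dict: "clock": time; "joint_pos": joint angles; "joint_velocities": joint speeds; "tau": joint torques, N m; "position": TCP position; "ee_rot": TCP orientation; "ft_force": force on the tool from outside, world axes, zero at the start; "torque": the same for the moment, N m; "grip_width": opening from 0.0 (shut) to 1.0 (fully open); "grasp_force": force on a finger pad.
Only numpy, scipy, OpenCV 4.12 (cv2) and the standard library are available. Lean on these libraries where they do the work, as an engineer would, in place of code of your own. Each camera call takes 0.05 s, during which the arm holds its last target. There are 200 camera calls.

TASK

One side of the white plate reader has to come up so that I can change its levelling feet: bring up the lever jack, set its saddle squarely under the lift point (the middle bracket on the reader's right side, the solid one with the raised triangle, not the open strap eyes) and pump the handle in full strokes until both feet on that side are at least 10 mm clear of the bench. Finish while still holding the handle right down at the bottom of its last stroke; do not let go, I will work while you hold it. The jack alone carries the reader, so do not lift or shove the reader with the arm, and leave the other things on the bench where they are.

Things in the scene. Friction and masses are not known exactly. Their poses are not given: they have to be found in the camera images.
- reader: white plate reader, about 6 kg, loose, on four round levelling feet 36 mm across (centres at x +-125, y +-100 mm). Housing 320 (x) by 260 mm (y), bottom 53 mm and front deck 175 mm above the bench, tipped-up hood to 310 mm. Origin on the bench under its centre; -x is its front (towards the robot), -y its right side with the brackets, z up
- lift_pad (a point): the lift point: centre of the underside of the round pad (34 mm across) below the lift bracket, at (0, -155, 74) mm of the reader: 74 mm above the bench while it stands; axes as the reader's. The bracket is a solid steel ledge 54 mm long (x -27 to 27), y -130 to -177, its top (with a raised triangle) 86 mm up
- strap_eye (a point): middle of the front strap eye, an open steel loop 35 mm long that sticks out from the reader's right side at x = -115 mm, to y = -164 mm, 80 to 86 mm up; there is one more at x = +115 mm. Not lift points
- foot_front (a point): centre of the underside of the front foot on the reader's right side; z is its height over the bench (0 when standing)
- foot_rear (a point): the same for the rear foot on the reader's right side
- far_feet (a point): point midway between the undersides of the two feet on the reader's left side, about which it tips when jacked
- jack: low lever jack of bare aluminium and steel, 0.95 kg, loose, slides on the bench. Origin on the bench straight below the saddle's centre, +x points to the toe (saddle) end, the handle reaches back to -x. Base plate 8 mm thick, 70 mm wide, from x = -170 to +30 mm; column under the saddle 36 (x) by 48 mm, 54 mm high; lever cheeks 46 mm wide, 60 mm high at x = -75 to -35 mm
- saddle (a point): centre of the top of the jack's round saddle (35 mm across): 65 mm above the bench plus the value of jack_ram; axes as the jack's. Once it has met the pad, the reader's right feet rise about 0.79 times as far as the saddle
- jack_ram (a joint): how far the rack with the saddle is raised, m, 0 to 0.034; starts somewhere from 0 to 0.0075. A full handle stroke raises it 10 to 13 mm; as the handle comes up again it sinks onto the next catch notch, which carries the load (about 0.0075 empty, 0.014 and 0.022 loaded): net about 8 mm a stroke. Each stroke must go past 0.42 rad, and the handle back to below 0.03 rad before the next
- jack_handle (a joint): pump handle angle, rad: 0 = up, at rest (sloping 0.45 rad up and backwards from its pivot), 0.45 = right down at its stop (level). A spring brings it back up when let go; pressing down at the grip takes about 3 to 5 N without load and 7 to 12 N when lifting the reader
- jack_pivot (a point): the handle's pivot, at (-55, 0, 52) mm of the jack; the handle turns in the jack's xz plane about this point; axes as the jack's
- handle_grip (a point): point on the axis of the handle's round rubber grip (25 mm thick, 110 to 215 mm from the pivot), 180 mm from the pivot: 130 mm above the bench with the handle up, 52 mm with it right down. It can be pinched from above across its sides to steer the jack along the bench and to pump, or pressed from above to pump
- spare_foot: the spare levelling foot, standing: round foot 36 mm across and 18 mm high with a 10 mm stud on it, 52 mm high in all; origin under its centre
- spanner: steel spanner 150 mm long lying on the bench; origin under its middle
- driver: screwdriver 190 mm long lying on the bench; origin under its middle
- tube_rack: white tube rack 125 x 85 mm, 59 mm high with its tubes; origin under its centre
- tip_box: grey pipette-tip box with a clear lid, 126 x 86 mm, 67 mm high; origin under its centre
- buffer: white bottle 70 mm across, 160 mm high; origin under its centre
- beaker: glass beaker 72 mm across, 90 mm high; origin under its centre
- pipette: hand pipette 232 mm long lying on the bench; origin under its middle

How it is judged:
By the outcome, as a careful person would: the job done as asked, in the order asked, and still so for the second after the job is handed in, while the arm keeps its last pose, push and grip.
It also fails if it takes over 51 s, if anything falls off the work surface, if the arm or the gripper's body presses on something with over 40 N, if the wrist force passes 120 N, or if a joint passes its speed limit or range.

## Working session

There is one attempt and no reset: what is moved stays moved. The work goes in short steps, Python scripts to look and compute and a tool call to move; the robot and the scene stay as the last step left them, time stands still between calls to the robot, and variables do not carry over. Pictures are saved under pics/ and viewed, at most 10 in all, crops included, and the job is handed in when it is done.

Besides the shell and the picture viewer there is one more tool, called after "Call:" as name([rows], argument=value, ...), one row to a line, values as JSON. apply_moves: Moves the arm, as the interface text tells. Its arguments: {"type":"object","properties":{"rows":{"type":"array","items":{"type":"object","properties":{"x":{"type":"number"},"y":{"type":"number"},"z":{"type":"number"},"ax":{"type":"number"},"ay":{"type":"number"},"az":{"type":"number"},"gripper":{"type":"number"}}}},"newtons":{"type":"number"}},"required":["rows"]}

```bash
ls; mkdir -p pics; cat > h.py <<'E'
from workcell import *
import numpy as np, cv2
def ray(c,u,v,fish=False):
    f=c['color'].shape[0]/2/np.tan(np.radians(c['fov_y'])/2)
    x,y=(u-c['cx'])/f,(v-c['cy'])/f
    if fish:
        r=np.hypot(x,y); d=np.array([x/r*np.sin(r),y/r*np.sin(r),np.cos(r)]) if r>1e-9 else np.array([0,0,1.])
    else: d=np.array([x,y,1.])
    R=cv2.Rodrigues(np.array(c['rvec'],float))[0]; t=np.array(c['tvec'],float).ravel()
    return -R.T@t, R.T@d
def onz(c,u,v,z,fish=False):
    o,d=ray(c,u,v,fish); return o+d*(z-o[2])/d[2]
def proj(c,p,fish=False):
    f=c['color'].shape[0]/2/np.tan(np.radians(c['fov_y'])/2)
    q=cv2.Rodrigues(np.array(c['rvec'],float))[0]@np.array(p)+np.array(c['tvec'],float).ravel()
    if fish:
        r=np.hypot(q[0],q[1]); th=np.arctan2(r,q[2]); s=th/r*f
        return c['cx']+q[0]*s,c['cy']+q[1]*s
    return c['cx']+f*q[0]/q[2],c['cy']+f*q[1]/q[2]
def save(c,n): cv2.imwrite('pics/'+n,c['color'][:,:,::-1])
E
python3 - <<'E'
from h import *
import pickle
cs={n:camera(n) for n in('scene','top')}
pickle.dump(cs,open('c0.pkl','wb'))
for n,c in cs.items():
    cv2.imwrite(f'pics/{n}0.png',cv2.resize(c['color'][:,:,::-1],(800,600),interpolation=cv2.INTER_CUBIC))
    print(n,c['fov_y'],c['cx'],c['cy'],ray(c,256,192))
print(get_obs())
E
```

```text
pics
scene 50.05566459777903 263.86503740808445 193.78343064947904 (array([ 1.10386721, -0.71346725,  0.92081563]), array([-0.4885596 ,  0.5520929 , -0.67593458]))
top 53.85783147670442 256.008954569001 191.32370750068736 (array([ 0.48969479, -0.04232452,  1.19208164]), array([ 0.03980372,  0.00295148, -0.99920476]))
{'clock': 0.1, 'joint_pos': array([-1.21858031,  0.3327642 , -0.06472792,  1.46086525,  0.02159078,
        1.34989088, -0.08850322]), 'joint_velocities': array([-0.00074024, -0.00059566,  0.00011077, -0.00204948,  0.00063709,
        0.00018393, -0.00169477]), 'tau': array([ 3.84526220e-04, -6.26747346e+01,  4.84202290e-02, -3.92431676e+01,
        1.61537016e-02,  6.87800813e-03,  6.94782489e-05]), 'position': array([0.22867911, 0.58131513, 0.24161954]), 'ee_rot': array([ 1.86292971e-01,  9.82494045e-01, -6.08802110e-04, -9.57880706e-05]), 'ft_force': array([ 0.15802101, -0.01098791,  0.16399113]), 'torque': array([-0.02542837, -0.01027942, -0.05849398]), 'grasp_force': 0.0, 'grip_width': 0.9999687165299627}
```

View pics/scene0.png

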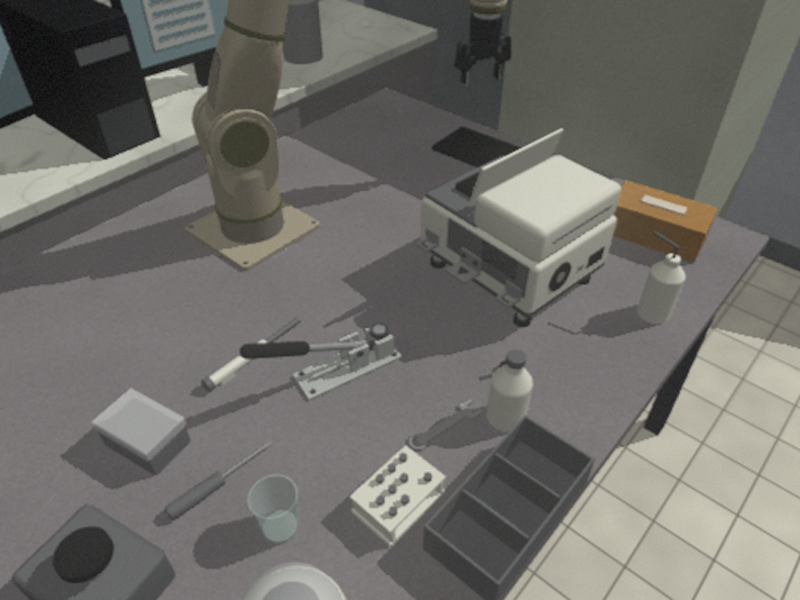

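View pics/top0.png

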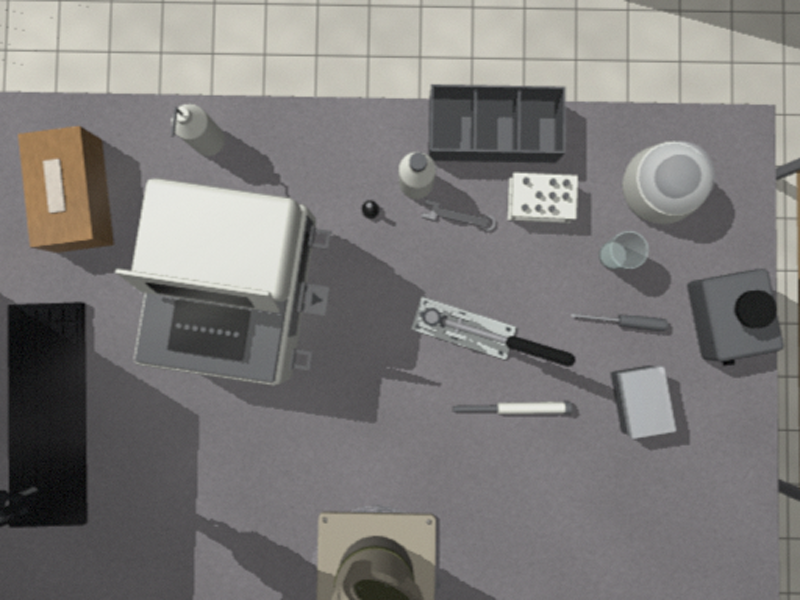

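The scene view shows the jack mid-bench at about (345,360) and the reader's right side facing it. In the top view (800 px wide) the strap eyes are at (319,238) and (302,360) with the triangle bracket at (316,299). The saddle is at (431,317) and the grip end at (575,357). The spare foot is at (371,209).

```bash
python3 - <<'E'
from h import *
import pickle
c=pickle.load(open('c0.pkl','rb'))['top']
k=1.5625
def P(n,u,v,z):
    p=onz(c,u/k,v/k,z); print(n,np.round(p,4)); return p
P('tri',316,299,.086);P('eyeR',319,238,.083);P('eyeF',302,360,.083)
P('deck front right',275,383,.175);P('deck front left',134,362,.175)
P('saddle',431,317,.068);P('gripend',571,357,.052+.205*np.sin(.45));P('gripstart',510,342,.1)
for n,u,v in(('b1',425,297),('b2',411,329),('b3',516,327),('b4',507,358)):P(n,u,v,.008)
P('spare',371,209,.05);P('pipette',515,408,.01);P('spanner',460,217,0);P('pipL',453,408,.01);P('pipR',575,408,.01)
P('tipbox',645,402,.067);P('drv',620,321,.01);P('tiptl',612,372,.067)
# crops
im=c['color'][:,:,::-1]
a=cv2.resize(im[120:270,150:400],(800,480),interpolation=cv2.INTER_CUBIC);cv2.imwrite('pics/crop1.png',a)
E
```

```text
tri [0.5327 0.1185 0.086 ]
eyeR [0.6482 0.116  0.083 ]
eyeF [0.4181 0.1423 0.083 ]
deck front right [0.3839 0.1723 0.175 ]
deck front left [0.4152 0.4155 0.175 ]
saddle [ 0.5032 -0.0986  0.068 ]
gripend [ 0.436  -0.3442  0.1412]
gripstart [ 0.4594 -0.2434  0.1   ]
b1 [ 0.5438 -0.0889  0.008 ]
b2 [ 0.4792 -0.0619  0.008 ]
b3 [ 0.4871 -0.272   0.008 ]
b4 [ 0.4249 -0.2547  0.008 ]
spare [0.7115 0.0208 0.05  ]
pipette [ 0.3262 -0.2713  0.01  ]
spanner [ 0.7081 -0.1576  0.    ]
pipL [ 0.3239 -0.1481  0.01  ]
pipR [ 0.3285 -0.3904  0.01  ]
tipbox [ 0.35   -0.5058  0.067 ]
drv [ 0.5029 -0.4792  0.01  ]
tiptl [ 0.4054 -0.4433  0.067 ]
```

View pics/crop1.png

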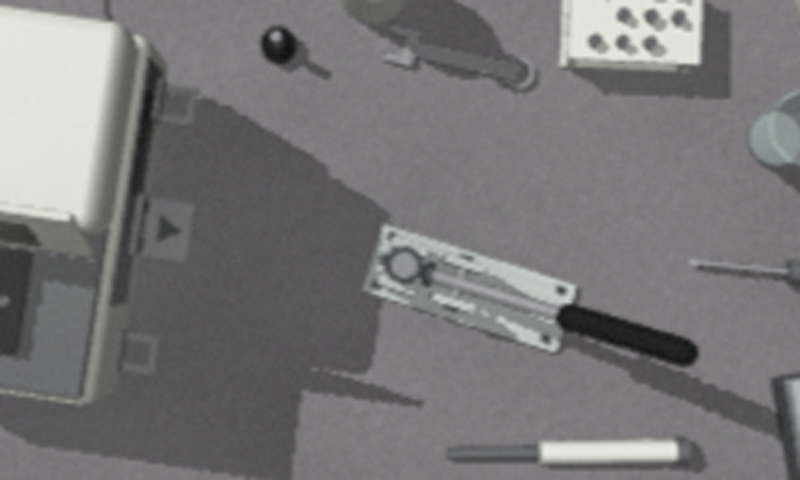

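The crop (3.2x, offset 150,120) shows the bracket's outer edge at about (190,234), the eyes at (178,104) and (138,352), and the saddle at (404,264). The base plate corners are (385,226), (577,290), (560,353) and (365,290). The grip runs from (565,317) to (690,352).

```bash
cat >> h.py <<'E'
from scipy.spatial.transform import Rotation as Ro
def down(yaw):  # tool z down, tool y at world heading yaw(deg)
    a=np.radians(yaw); y=np.array([np.cos(a),np.sin(a),0]); z=np.array([0,0,-1.]); return Ro.from_matrix(np.c_[np.cross(y,z),y,z])
def plan(p,R,legs):
    """legs: (pos,Rot,n) ; prints rounded rows, simulating them in turn"""
    p=np.array(p,float)
    for q,S,n in legs:
        q=np.array(q,float)
        for i in range(n):
            k=n-i
            d=R.inv().apply((q-p)/k)*1000; rv=(R.inv()*S).as_rotvec(degrees=True)/k
            d=np.round(d,1); rv=np.round(rv,1)
            print(f'"x":{d[0]},"y":{d[1]},"z":{d[2]},"ax":{rv[0]},"ay":{rv[1]},"az":{rv[2]}')
            p=p+R.apply(d/1000); R=R*Ro.from_rotvec(rv,degrees=True)
        print('--',np.round(p,4))
    return p,R
def now():
    o=get_obs(); return o['position'],Ro.from_quat(o['ee_rot'])
E
python3 - <<'E'
from h import *
import pickle
try: print('tips',tcp_to_tips)
except Exception as e: print(e)
c=pickle.load(open('c0.pkl','rb'))['top']
P=lambda u,v,z: onz(c,150+u/3.2,120+v/3.2,z)[:2]
e=P(178,104,.086)-P(138,352,.086); ry=np.degrees(np.arctan2(e[1],e[0])); print('reader yaw eyes',ry)
d=P(192,207,.086)-P(186,264,.086); print('bracket edge yaw',np.degrees(np.arctan2(d[1],d[0])))
th=np.radians(-7.); X=np.array([np.cos(th),np.sin(th)]);Y=np.array([-X[1],X[0]])
print('pad from bracket',P(189.5,235,.086)+.022*Y,'from eyes',(P(178,104,.086)+P(138,352,.086))/2, 'tri',P(170,230,.086))
b=[P(*q,.008) for q in((385,226),(365,290),(577,290),(560,353))]
j=(b[0]+b[1]-b[2]-b[3])/2; print('jack yaw base',np.degrees(np.arctan2(j[1],j[0])),np.hypot(*j),'front mid-30',(b[0]+b[1])/2-.03*j/np.hypot(*j))
s=P(404,264,.068);print('saddle',s)
g=P(690,352,.144);print('end',g,np.degrees(np.arctan2(*(s-g)[::-1])))
jy=np.radians(74.2);u=np.array([np.cos(jy),np.sin(jy)]);grip=s-.217*u;print('grip',grip)
p,R=now()
plan(p,R,[([.26,.56,.42],R,4),([.40,.16,.42],down(30),12),([*grip,.26],down(-15.8),13)])
E
```

```text
tips 0.011
reader yaw eyes -7.74942481898045
bracket edge yaw -4.6544195988932895
pad from bracket [0.52970302 0.11969827] from eyes [0.53338506 0.12679173] tri [0.53127233 0.11582447]
jack yaw base 72.88357953174447 0.198733450008068 front mid-30 [ 0.50168248 -0.1030411 ]
saddle [ 0.50434992 -0.09976467]
end [ 0.43200502 -0.34387453] 73.49217595270345
grip [ 0.4452651  -0.30856597]
"x":-9.2,"y":-2.1,"z":-44.6,"ax":0.0,"ay":0.0,"az":0.0
"x":-9.3,"y":-2.2,"z":-44.6,"ax":0.0,"ay":0.0,"az":0.0
"x":-9.2,"y":-2.1,"z":-44.6,"ax":0.0,"ay":0.0,"az":0.0
"x":-9.3,"y":-2.2,"z":-44.6,"ax":0.0,"ay":0.0,"az":0.0
-- [0.26 0.56 0.42]
"x":-23.1,"y":-26.7,"z":0.0,"ax":-0.0,"ay":0.0,"az":3.2
"x":-24.5,"y":-25.4,"z":0.0,"ax":-0.0,"ay":0.0,"az":3.2
"x":-25.9,"y":-24.0,"z":0.0,"ax":-0.0,"ay":0.0,"az":3.2
"x":-27.2,"y":-22.5,"z":0.0,"ax":-0.0,"ay":0.0,"az":3.2
"x":-28.4,"y":-21.0,"z":0.1,"ax":-0.0,"ay":0.0,"az":3.2
"x":-29.5,"y":-19.4,"z":0.0,"ax":-0.0,"ay":0.0,"az":3.2
"x":-30.6,"y":-17.7,"z":0.1,"ax":-0.0,"ay":0.0,"az":3.2
"x":-31.5,"y":-15.9,"z":0.0,"ax":-0.0,"ay":0.0,"az":3.2
"x":-32.4,"y":-14.2,"z":0.
[... 266 characters left out ...]
0.0,"az":3.5
"x":-33.8,"y":-13.0,"z":12.3,"ax":0.0,"ay":0.0,"az":3.5
"x":-34.5,"y":-10.9,"z":12.3,"ax":0.0,"ay":0.0,"az":3.5
"x":-35.1,"y":-8.8,"z":12.3,"ax":0.0,"ay":0.0,"az":3.5
"x":-35.6,"y":-6.6,"z":12.3,"ax":0.0,"ay":0.0,"az":3.5
"x":-35.9,"y":-4.4,"z":12.3,"ax":0.0,"ay":0.0,"az":3.5
"x":-36.2,"y":-2.2,"z":12.3,"ax":0.0,"ay":0.0,"az":3.5
"x":-36.2,"y":-0.0,"z":12.4,"ax":0.0,"ay":0.0,"az":3.6
"x":-36.1,"y":2.2,"z":12.3,"ax":0.0,"ay":0.0,"az":3.5
"x":-36.0,"y":4.4,"z":12.4,"ax":0.0,"ay":0.0,"az":3.6
"x":-35.6,"y":6.7,"z":12.3,"ax":0.0,"ay":0.0,"az":3.5
"x":-35.1,"y":8.9,"z":12.4,"ax":0.0,"ay":0.0,"az":3.6
"x":-34.5,"y":11.0,"z":12.3,"ax":0.1,"ay":-0.0,"az":3.5
-- [ 0.4453 -0.3086  0.26  ]
```

Call:
apply_moves([
  {"x":-8,"y":-2,"z":-38},
  {"x":-8,"y":-2,"z":-38},
  {"x":-8,"y":-2,"z":-38},
  {"x":-8,"y":-2,"z":-38},
  {"x":-5,"y":-2,"z":-26},
])

```text
invalid input at $.rows[0]: expected keys x, y, z, ax, ay, az, gripper
```

Call:
apply_moves([
  {"x":-23,"y":-27,"az":3.2},
  {"x":-24.5,"y":-25.5,"az":3.2},
  {"x":-26,"y":-24,"az":3.2},
  {"x":-27,"y":-22.5,"az":3.2},
  {"x":-28.5,"y":-21,"az":3.2},
])

```text
invalid input at $.rows[0]: expected keys x, y, z, ax, ay, az, gripper
```

Call:
apply_moves([
  {"x":-29.5,"y":-19.5,"az":3.2},
  {"x":-30.5,"y":-17.5,"az":3.2},
  {"x":-31.5,"y":-16,"az":3.2},
  {"x":-32.5,"y":-14,"az":3.2},
  {"x":-33,"y":-12.5,"az":3.2},
])

```text
invalid input at $.rows[0]: expected keys x, y, z, ax, ay, az, gripper
```

Call:
apply_moves([
  {"x":-33.5,"y":-10.5,"az":3.2},
  {"x":-34.5,"y":-8.5,"az":3.2},
  {"x":-33,"y":-15,"z":12.3,"az":3.5},
  {"x":-34,"y":-13,"z":12.3,"az":3.5},
  {"x":-34.5,"y":-11,"z":12.3,"az":3.5},
])

```text
invalid input at $.rows[0]: expected keys x, y, z, ax, ay, az, gripper
```

Call:
apply_moves([
  {"x":-35,"y":-9,"z":12.3,"az":3.5},
  {"x":-35.5,"y":-6.5,"z":12.3,"az":3.5},
  {"x":-36,"y":-4.5,"z":12.3,"az":3.5},
  {"x":-36,"y":-2,"z":12.3,"az":3.5},
  {"x":-36,"y":0,"z":12.3,"az":3.5},
])

```text
invalid input at $.rows[0]: expected keys x, y, z, ax, ay, az, gripper
```

Call:
apply_moves([
  {"x":-36,"y":2,"z":12.3,"az":3.5},
  {"x":-36,"y":4.5,"z":12.3,"az":3.5},
  {"x":-35.5,"y":6.5,"z":12.3,"az":3.5},
  {"x":-35,"y":9,"z":12.3,"az":3.5},
  {"x":-34.5,"y":11,"z":12.3,"az":3.5},
])

```text
invalid input at $.rows[0]: expected keys x, y, z, ax, ay, az, gripper
```

```bash
python3 - <<'E'
from h import *
p,R=now(); print(p,np.degrees(np.arctan2(R.as_matrix()[1,1],R.as_matrix()[0,1])),R.as_matrix()[:,2])
import pickle
w=camera('wrist'); pickle.dump(w,open('w1.pkl','wb'))
cv2.imwrite('pics/w1.png',cv2.resize(w['color'][:,:,::-1],(800,600),interpolation=cv2.INTER_CUBIC))
print(proj(w,[.445,-.3086,.13],True))
E
```

```text
[0.22867911 0.58131513 0.24161954] 68.52694493701675 [-4.15053526e-04 -1.16059961e-03 -9.99999240e-01]
(np.float64(-27.013207764621086), np.float64(382.58245187672105))
```

View pics/w1.png

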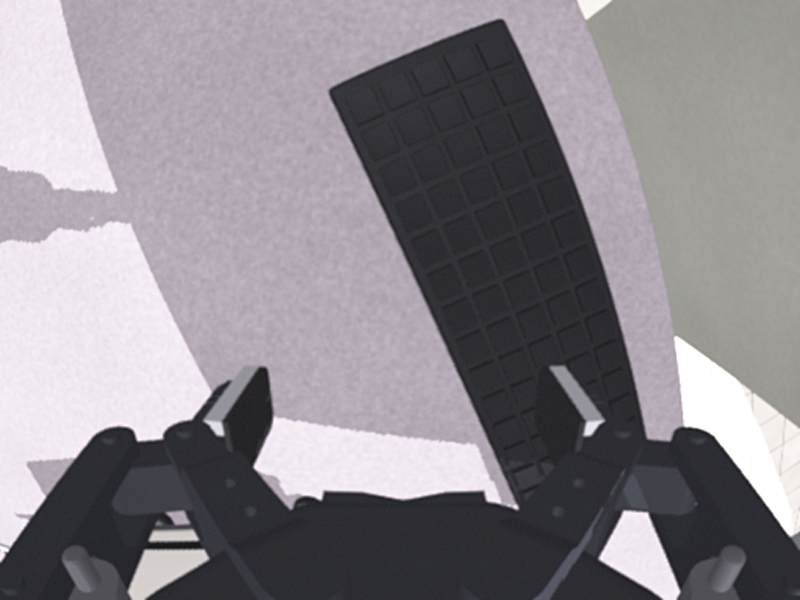

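All the moves were refused because every key is required in each row. The picture only shows the start pose, with the keyboard under the open fingers. I'll resend the moves with full rows.

Call:
apply_moves([
  {"x":-8,"y":-2,"z":-38,"ax":0,"ay":0,"az":0,"gripper":0},
  {"x":-8,"y":-2,"z":-38,"ax":0,"ay":0,"az":0,"gripper":0},
  {"x":-8,"y":-2,"z":-38,"ax":0,"ay":0,"az":0,"gripper":0},
  {"x":-8,"y":-2,"z":-38,"ax":0,"ay":0,"az":0,"gripper":0},
  {"x":-5,"y":-2,"z":-26,"ax":0,"ay":0,"az":0,"gripper":0},
])

```text
clock: 0.57
position: [0.2604, 0.5583, 0.4242]
ee_rot: [0.187, 0.982, 0.002, 0.0]
ft_force: [0.3, 0.4, 0.9]
grip_width: 1.0
grasp_force: 0.0
```

Call:
apply_moves([
  {"x":-23,"y":-27,"z":0,"ax":0,"ay":0,"az":3.2,"gripper":0},
  {"x":-24.5,"y":-25.5,"z":0,"ax":0,"ay":0,"az":3.2,"gripper":0},
  {"x":-26,"y":-24,"z":0,"ax":0,"ay":0,"az":3.2,"gripper":0},
  {"x":-27,"y":-22.5,"z":0,"ax":0,"ay":0,"az":3.2,"gripper":0},
  {"x":-28.5,"y":-21,"z":0,"ax":0,"ay":0,"az":3.2,"gripper":0},
])

```text
clock: 0.98
position: [0.318, 0.3901, 0.42]
ee_rot: [0.323, 0.947, -0.0, -0.0]
ft_force: [0.7, 0.4, 0.5]
grip_width: 1.001
grasp_force: 0.0
```

Call:
apply_moves([
  {"x":-29.5,"y":-19.5,"z":0,"ax":0,"ay":0,"az":3.2,"gripper":0},
  {"x":-30.5,"y":-17.5,"z":0,"ax":0,"ay":0,"az":3.2,"gripper":0},
  {"x":-31.5,"y":-16,"z":0,"ax":0,"ay":0,"az":3.2,"gripper":0},
  {"x":-32.5,"y":-14,"z":0,"ax":0,"ay":0,"az":3.2,"gripper":0},
  {"x":-33,"y":-12.5,"z":0,"ax":0,"ay":0,"az":3.2,"gripper":0},
])

```text
clock: 1.4
position: [0.3761, 0.2233, 0.4202]
ee_rot: [0.451, 0.892, 0.0, -0.0]
ft_force: [0.4, 0.5, -0.1]
grip_width: 1.0
grasp_force: 0.0
```

Call:
apply_moves([
  {"x":-33.5,"y":-10.5,"z":0,"ax":0,"ay":0,"az":3.2,"gripper":0},
  {"x":-34.5,"y":-8.5,"z":0,"ax":0,"ay":0,"az":3.2,"gripper":0},
  {"x":-33,"y":-15,"z":12.3,"ax":0,"ay":0,"az":3.5,"gripper":0},
  {"x":-34,"y":-13,"z":12.3,"ax":0,"ay":0,"az":3.5,"gripper":0},
  {"x":-34.5,"y":-11,"z":12.3,"ax":0,"ay":0,"az":3.5,"gripper":0},
])

```text
clock: 1.82
position: [0.4098, 0.0483, 0.3828]
ee_rot: [0.578, 0.816, 0.0, -0.0]
ft_force: [1.2, -0.4, 0.1]
grip_width: 1.001
grasp_force: 0.0
```

Call:
apply_moves([
  {"x":-35,"y":-9,"z":12.3,"ax":0,"ay":0,"az":3.5,"gripper":0},
  {"x":-35.5,"y":-6.5,"z":12.3,"ax":0,"ay":0,"az":3.5,"gripper":0},
  {"x":-36,"y":-4.5,"z":12.3,"ax":0,"ay":0,"az":3.5,"gripper":0},
  {"x":-36,"y":-2,"z":12.3,"ax":0,"ay":0,"az":3.5,"gripper":0},
  {"x":-36,"y":0,"z":12.3,"ax":0,"ay":0,"az":3.5,"gripper":0},
])

```text
clock: 2.23
position: [0.4271, -0.1314, 0.3213]
ee_rot: [0.695, 0.719, 0.0, 0.0]
ft_force: [1.0, 0.2, -0.6]
grip_width: 1.001
grasp_force: 0.0
```

Call:
apply_moves([
  {"x":-36,"y":2,"z":12.3,"ax":0,"ay":0,"az":3.5,"gripper":0},
  {"x":-36,"y":4.5,"z":12.3,"ax":0,"ay":0,"az":3.5,"gripper":0},
  {"x":-35.5,"y":6.5,"z":12.3,"ax":0,"ay":0,"az":3.5,"gripper":0},
  {"x":-35,"y":9,"z":12.3,"ax":0,"ay":0,"az":3.5,"gripper":0},
  {"x":-34.5,"y":11,"z":12.3,"ax":0,"ay":0,"az":3.5,"gripper":0},
])

```text
clock: 2.65
position: [0.4455, -0.3111, 0.2602]
ee_rot: [0.796, 0.605, 0.001, 0.001]
ft_force: [1.6, 0.7, 0.2]
grip_width: 0.999
grasp_force: 0.0
```

```bash
python3 - <<'E'
from h import *
p,R=now(); print(p,np.degrees(np.arctan2(R.as_matrix()[1,1],R.as_matrix()[0,1])),R.as_matrix()[:,2])
import pickle
w=camera('wrist'); pickle.dump(w,open('w1.pkl','wb'))
cv2.imwrite('pics/w2.png',cv2.resize(w['color'][:,:,::-1],(800,600),interpolation=cv2.INTER_CUBIC))
print(proj(w,[.445,-.3086,.13],True),get_obs()['clock'])
E
```

```text
[ 0.44546436 -0.3110744   0.26015117] -15.500673279612688 [ 1.51569116e-03 -2.27370784e-04 -9.99998825e-01]
(np.float64(256.8515911810803), np.float64(181.05597635284533)) 2.7
```

View pics/w2.png

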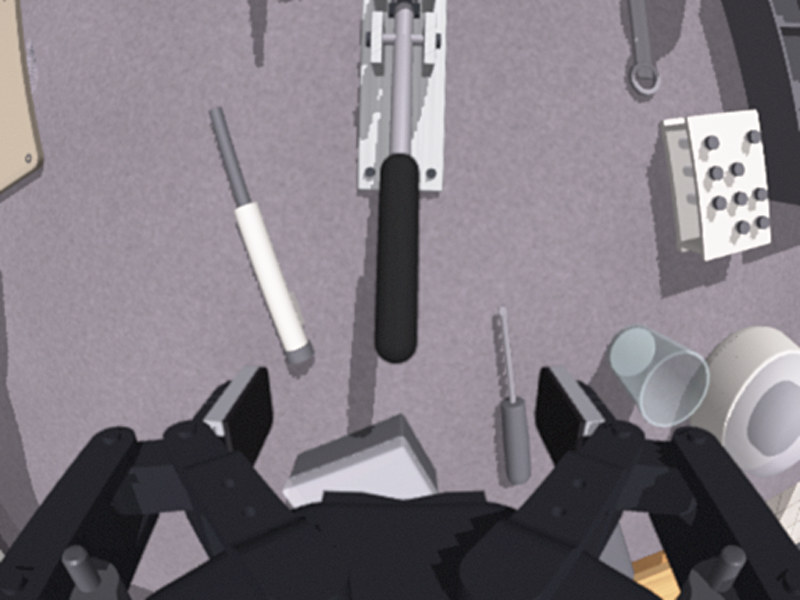

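The wrist picture shows the jack handle nearly aligned with the gripper, the grip running from (400,158) to (396,360). The pipette is at the left, about (270,260), and clear.

```bash
python3 - <<'E'
from h import *
import pickle
w=pickle.load(open('w1.pkl','rb'));k=1.5625
a=onz(w,400/k,157/k,.052+.110*.435,True);b=onz(w,396.5/k,361/k,.052+.213*.435,True)
d=(a-b)[:2];y=np.degrees(np.arctan2(d[1],d[0]));print(a,b,np.hypot(*d),.103*.9,y)
g=b[:2]+d*(33/103);print('grip',g)
p,R=now()
S=down(y-90);print(y-90)
plan(p,R,[([*g,.16],S,3),([*g,.122],S,2)])
E
```

```text
[ 0.46364984 -0.2382248   0.09985   ] [ 0.43086895 -0.34902484  0.144655  ] 0.11554755252415862 0.09269999999999999 73.51881435743684
grip [ 0.44137156 -0.3135258 ]
-16.48118564256316
"x":1.0,"y":-0.8,"z":32.1,"ax":-0.1,"ay":0.1,"az":0.1
"x":0.9,"y":-0.9,"z":32.2,"ax":-0.1,"ay":0.1,"az":0.2
"x":0.9,"y":-1.0,"z":32.1,"ax":-0.0,"ay":0.1,"az":0.1
-- [ 0.4414 -0.3135  0.16  ]
"x":0.0,"y":0.0,"z":19.0,"ax":-0.0,"ay":0.0,"az":0.0
"x":0.0,"y":0.0,"z":19.0,"ax":-0.0,"ay":0.0,"az":0.0
-- [ 0.4414 -0.3136  0.122 ]
```

Call:
apply_moves([
  {"x":0,"y":-1.5,"z":34,"ax":0,"ay":0,"az":0.5,"gripper":0},
  {"x":0,"y":-1.5,"z":34,"ax":0,"ay":0,"az":0.5,"gripper":0},
  {"x":0,"y":-0.5,"z":34,"ax":0,"ay":0,"az":0,"gripper":0},
  {"x":0,"y":0,"z":36,"ax":0,"ay":0,"az":0,"gripper":0},
  {"x":0,"y":0,"z":0,"ax":0,"ay":0,"az":0,"gripper":1},
], newtons=70)

```text
clock: 3.12
position: [0.439, -0.3061, 0.1166]
ee_rot: [0.8, 0.599, -0.002, -0.004]
ft_force: [0.0, 1.6, -0.3]
grip_width: 0.886
grasp_force: 0.0
```

Call:
apply_moves([
  {"x":0,"y":0,"z":0,"ax":0,"ay":0,"az":0,"gripper":1},
  {"x":0,"y":0,"z":0,"ax":0,"ay":0,"az":0,"gripper":1},
  {"x":0,"y":0,"z":0,"ax":0,"ay":0,"az":0,"gripper":1},
  {"x":0,"y":0,"z":0,"ax":0,"ay":0,"az":0,"gripper":1},
  {"x":0,"y":0,"z":0,"ax":0,"ay":0,"az":0,"gripper":1},
])

```text
clock: 3.53
position: [0.443, -0.3091, 0.124]
ee_rot: [0.801, 0.599, 0.001, 0.001]
ft_force: [0.2, -2.8, 3.0]
grip_width: 0.276
grasp_force: 68.3
```

```bash
python3 - <<'E'
from h import *
p,R=now(); M=R.as_matrix(); yt=np.degrees(np.arctan2(M[1,1],M[0,1]));print(p,yt)
import pickle
c=camera('top'); pickle.dump(c,open('t2.pkl','wb'))
w=camera('wrist'); pickle.dump(w,open('w3.pkl','wb'))
a=cv2.resize(c['color'][110:270,160:370,::-1],(630,480),interpolation=cv2.INTER_CUBIC)
cv2.imwrite('pics/t2.png',a)
# plan: final saddle pos pad=(.532,.124), yaw 83
pad=np.array([.5325,.1235])
u=lambda d:np.array([np.cos(np.radians(d)),np.sin(np.radians(d))])
j0=yt+90; s0=p[:2]+.217*u(j0); print('implied saddle',s0)
sp=pad-.060*u(83)
plan(p,R,[([*(sp-.217*u(83)),p[2]],down(-7),12),([*(pad-.217*u(83)),p[2]],down(-7),5)])
E
```

```text
[ 0.44299867 -0.30913899  0.12404549] -16.37435395698119
implied saddle [ 0.50417358 -0.10094045]
"x":13.9,"y":0.8,"z":-0.0,"ax":0.0,"ay":0.0,"az":-0.8
"x":13.9,"y":0.9,"z":-0.0,"ax":0.0,"ay":0.0,"az":-0.8
"x":13.9,"y":1.1,"z":-0.0,"ax":0.0,"ay":0.0,"az":-0.8
"x":13.9,"y":1.3,"z":-0.0,"ax":0.0,"ay":0.0,"az":-0.8
"x":13.9,"y":1.5,"z":-0.0,"ax":0.0,"ay":0.0,"az":-0.8
"x":13.8,"y":1.7,"z":-0.0,"ax":0.0,"ay":0.0,"az":-0.8
"x":13.8,"y":1.9,"z":-0.0,"ax":0.0,"ay":0.0,"az":-0.8
"x":13.8,"y":2.1,"z":-0.0,"ax":0.0,"ay":0.0,"az":-0.8
"x":13.7,"y":2.3,"z":-0.0,"ax":0.0,"ay":0.0,"az":-0.7
"x":13.7,"y":2.5,"z":-0.0,"ax":0.1,"ay":0.0,"az":-0.8
"x":13.7,"y":2.7,"z":-0.0,"ax":0.0,"ay":0.0,"az":-0.7
"x":13.7,"y":2.9,"z":-0.0,"ax":0.1,"ay":0.0,"az":-0.8
-- [ 0.4988 -0.1514  0.124 ]
"x":12.0,"y":0.0,"z":-0.0,"ax":-0.0,"ay":0.0,"az":0.0
"x":12.0,"y":0.0,"z":-0.0,"ax":-0.0,"ay":0.0,"az":0.0
"x":12.0,"y":0.0,"z":-0.0,"ax":-0.0,"ay":0.0,"az":0.0
"x":12.0,"y":0.0,"z":-0.0,"ax":-0.0,"ay":0.0,"az":0.0
"x":12.0,"y":0.0,"z":-0.0,"ax":-0.0,"ay":0.0,"az":0.0
-- [ 0.506  -0.0918  0.124 ]
```

View pics/t2.png

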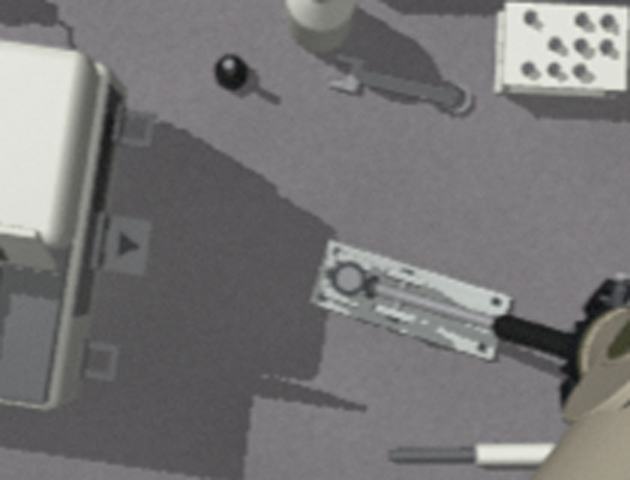

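The jack is pinched. In the crop the saddle at (350,279) and the bracket at (128,245) are unmoved, and the saddle position agrees with the grasp. Now steering it toward the reader.

Call:
apply_moves([
  {"x":7,"y":0.4,"z":0,"ax":0,"ay":0,"az":-0.8,"gripper":1},
  {"x":14,"y":0.8,"z":0,"ax":0,"ay":0,"az":-0.8,"gripper":1},
  {"x":14,"y":1,"z":0,"ax":0,"ay":0,"az":-0.8,"gripper":1},
  {"x":14,"y":1.2,"z":0,"ax":0,"ay":0,"az":-0.8,"gripper":1},
  {"x":14,"y":1.4,"z":0,"ax":0,"ay":0,"az":-0.8,"gripper":1},
])

```text
clock: 4.05
position: [0.463, -0.2512, 0.1239]
ee_rot: [0.78, 0.626, -0.0, 0.002]
ft_force: [-2.1, -10.0, 7.3]
grip_width: 0.267
grasp_force: 68.9
```

Call:
apply_moves([
  {"x":14,"y":1.6,"z":0,"ax":0,"ay":0,"az":-0.8,"gripper":1},
  {"x":14,"y":1.8,"z":0,"ax":0,"ay":0,"az":-0.8,"gripper":1},
  {"x":14,"y":2,"z":0,"ax":0,"ay":0,"az":-0.8,"gripper":1},
  {"x":14,"y":2.2,"z":0,"ax":0,"ay":0,"az":-0.8,"gripper":1},
  {"x":14,"y":2.5,"z":0,"ax":0,"ay":0,"az":-0.8,"gripper":1},
])

```text
clock: 4.47
position: [0.4861, -0.1841, 0.1237]
ee_rot: [0.757, 0.653, -0.0, 0.002]
ft_force: [-1.5, -9.7, 7.6]
grip_width: 0.274
grasp_force: 68.8
```

Call:
apply_moves([
  {"x":14,"y":2.7,"z":0,"ax":0,"ay":0,"az":-0.8,"gripper":1},
  {"x":10,"y":2.9,"z":0,"ax":0,"ay":0,"az":-0.6,"gripper":1},
  {"x":5,"y":1,"z":0,"ax":0,"ay":0,"az":0,"gripper":1},
  {"x":0,"y":0,"z":0,"ax":0,"ay":0,"az":0,"gripper":1},
  {"x":0,"y":0,"z":0,"ax":0,"ay":0,"az":0,"gripper":1},
])

```text
clock: 4.88
position: [0.497, -0.1544, 0.1232]
ee_rot: [0.749, 0.663, 0.001, 0.001]
ft_force: [2.2, -3.9, 3.5]
grip_width: 0.271
grasp_force: 68.5
```

```bash
python3 - <<'E'
from h import *
p,R=now(); M=R.as_matrix(); yt=np.degrees(np.arctan2(M[1,1],M[0,1]));print(p,yt)
import pickle
c=camera('top'); pickle.dump(c,open('t3.pkl','wb'))
w=camera('wrist'); pickle.dump(w,open('w4.pkl','wb'))
a=cv2.resize(c['color'][130:250,170:330,::-1],(400,300),interpolation=cv2.INTER_CUBIC)
b=cv2.resize(w['color'][0:200,100:400,::-1],(450,300),interpolation=cv2.INTER_CUBIC)
s=camera('scene');pickle.dump(s,open('s3.pkl','wb'));d=cv2.resize(s['color'][100:260,200:413,::-1],(400,300),interpolation=cv2.INTER_CUBIC)
o=np.zeros((600,800,3),np.uint8);o[:300,:400]=a;o[:300,400:]=d;o[300:,:450]=b
cv2.imwrite('pics/t3.png',o)
E
```

```text
[ 0.49696481 -0.154402    0.12320981] -6.967035418394386
```

View pics/t3.png

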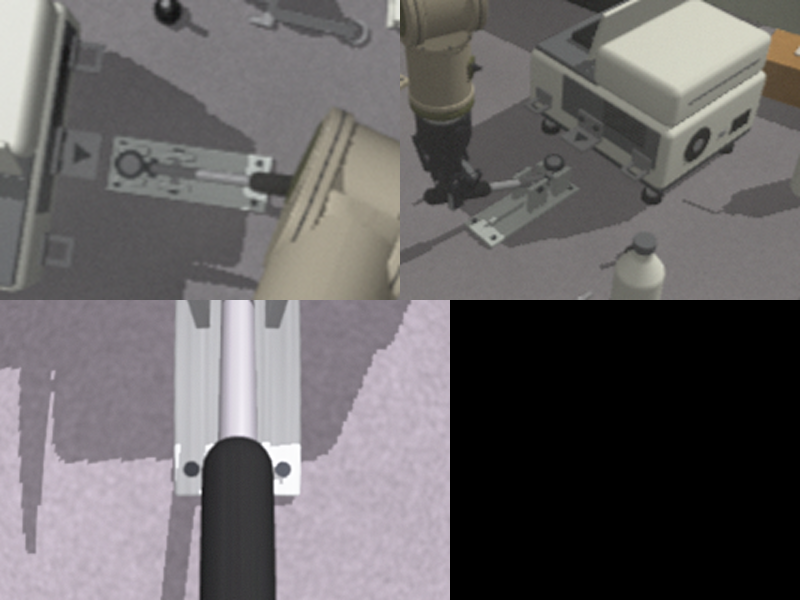

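The top panel (2.5x, offset 170,130) shows the saddle at (129,162), with the triangle bracket's outer edge at (98,156) and the eyes at (88,57) and (60,250). The reader is unmoved. In the scene panel (1.88x, offset 200,100) the saddle is at (153,161).

```bash
python3 - <<'E'
from h import *
import pickle
c=pickle.load(open('t3.pkl','rb'));s=pickle.load(open('s3.pkl','rb'))
P=lambda u,v,z:onz(c,170+u/2.5,130+v/2.5,z)[:2]
sa=P(129,162,.0685);o=P(98,156,.086);e1=P(88,57,.086);e2=P(60,250,.086)
print('saddle',sa,'top hi/lo',P(129,162,.065),P(129,162,.0725),'outer',o,'eyes mid',(e1+e2)/2,np.degrees(np.arctan2(*(e1-e2)[::-1])))
print('saddle scene',onz(s,200+153/1.878,100+161/1.878,.0685))
big=lambda c,x,y,w,h,k:cv2.resize(c['color'][y:y+h,x:x+w,::-1],None,fx=k,fy=k,interpolation=cv2.INTER_CUBIC)
a=big(c,185,145,65,96,6);b=big(s,260,140,65,60,6)
o=np.zeros((580,800,3),np.uint8);o[:a.shape[0],:a.shape[1]]=a;o[:b.shape[0],400:400+b.shape[1]]=b
cv2.imwrite('pics/t4.png',np.clip(o*1.6,0,255))
p,R=now(); M=R.as_matrix(); yt=np.radians(np.degrees(np.arctan2(M[1,1],M[0,1]))+90); print('implied',p[:2]+.217*np.array([np.cos(yt),np.sin(yt)]))
E
```

```text
saddle [0.52423617 0.06315075] top hi/lo [0.52434377 0.06347931] [0.5241132  0.06277526] outer [0.53006115 0.09798908] eyes mid [0.53295398 0.12612974] -6.842128931858651
saddle scene [0.52843026 0.05682188 0.0685    ]
implied [0.52312186 0.0609648 ][ WARN:0@0.027] global loadsave.cpp:1063 imwrite_ Unsupported depth image for selected encoder is fallbacked to CV_8U.
```

View pics/t4.png

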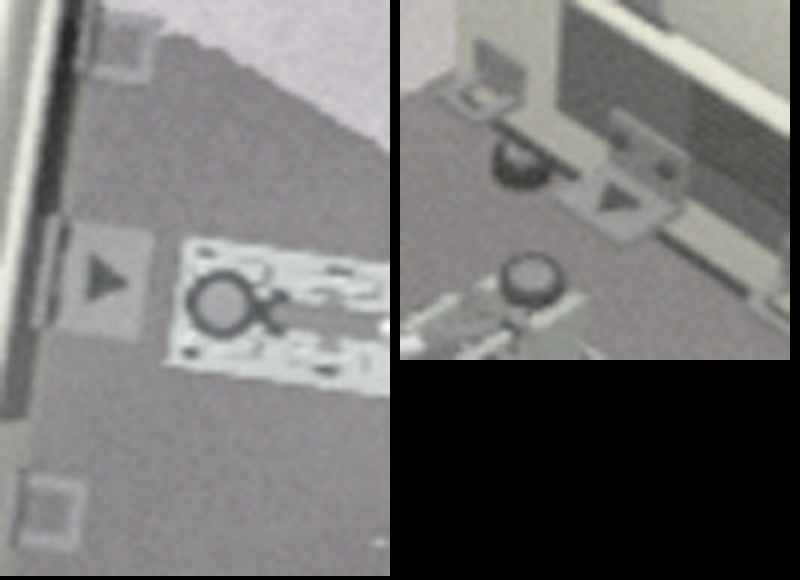

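Left panel (6x, offset 185,145): saddle ring centre (220,303), bracket outer edge (155,232)–(140,340), and eye outer edges centred at (155,49) and (83,515). Right panel (6x, offset 260,140, x less 400): saddle at (132,275) and bracket outer corners at about (155,190) and (228,243).

```bash
python3 - <<'E'
from h import *
import pickle
c=pickle.load(open('t3.pkl','rb'));s=pickle.load(open('s3.pkl','rb'))
P=lambda u,v,z:onz(c,185+u/6-.4,145+v/6-.4,z)[:2]
S=lambda u,v,z:onz(s,260+u/6-.4,140+v/6-.4,z)[:2]
th=np.radians(-7);X=np.array([np.cos(th),np.sin(th)]);Y=np.array([-X[1],X[0]])
o1,o2=P(155,232,.086),P(140,340,.086);e1,e2=P(155,49,.086),P(83,515,.086)
for n,d in(('br',o1-o2),('eyes',e1-e2)):print(n,np.degrees(np.arctan2(d[1],d[0])),np.hypot(*d))
print('pad via bracket',(o1+o2)/2+.022*Y,'eyes',(e1+e2)/2+.009*Y)
sa=P(220,303,.0685);print('saddle',sa)
q1,q2=S(155,190,.086),S(228,243,.086);print('scene corners',q1,q2,np.hypot(*(q1-q2)),'pad',(q1+q2)/2+.022*Y,'saddle',S(132,275,.0685))
tri=P(106,280,.087),S(218,200,.087);print('tri',tri)
for n,p,q in(('top',((o1+o2)/2+(e1+e2)/2)/2+.0155*Y,sa),):
    d=p-q;print(n,'dX',d@X,'dY',d@Y)
E
```

```text
br -6.553901358291525 0.05323708798089765
eyes -7.401000240192845 0.2302319025362206
pad via bracket [0.5331582  0.11988018] eyes [0.53373071 0.12088052]
saddle [0.52332533 0.06412241]
scene corners [0.50633023 0.10334565] [0.56143778 0.09460815] 0.055795929846106304 pad [0.53656513 0.12081292] saddle [0.52786389 0.05817677]
tri (array([0.53297011, 0.11823762]), array([0.5371528 , 0.11784533]))
top dX 0.003187582594041852 dY 0.05707180714177483
```

Call:
apply_moves([
  {"x":7,"y":0.5,"z":0,"ax":0,"ay":0,"az":0,"gripper":1},
  {"x":12,"y":0.5,"z":0,"ax":0,"ay":0,"az":0,"gripper":1},
  {"x":12,"y":0.5,"z":0,"ax":0,"ay":0,"az":0,"gripper":1},
  {"x":12,"y":0.5,"z":0,"ax":0,"ay":0,"az":0,"gripper":1},
  {"x":9,"y":0.5,"z":0,"ax":0,"ay":0,"az":0,"gripper":1},
])

```text
clock: 5.45
position: [0.5048, -0.1039, 0.1228]
ee_rot: [0.749, 0.662, -0.001, 0.001]
ft_force: [-1.2, -10.5, 7.8]
grip_width: 0.272
grasp_force: 68.8
```

Call:
apply_moves([
  {"x":6,"y":0,"z":0,"ax":0,"ay":0,"az":0,"gripper":1},
  {"x":0,"y":0,"z":0,"ax":0,"ay":0,"az":0,"gripper":1},
  {"x":0,"y":0,"z":0,"ax":0,"ay":0,"az":0,"gripper":1},
])

```text
clock: 5.7
position: [0.5057, -0.0969, 0.1226]
ee_rot: [0.749, 0.663, 0.0, 0.0]
ft_force: [1.6, -4.0, 3.9]
grip_width: 0.272
grasp_force: 68.6
```

```bash
python3 - <<'E'
from h import *
p,R=now(); M=R.as_matrix(); yt=np.degrees(np.arctan2(M[1,1],M[0,1]));print(p,yt)
u=np.array([np.cos(np.radians(yt+90)),np.sin(np.radians(yt+90))]);print('implied',p[:2]+.217*u)
import pickle
c=camera('top'); s=camera('scene'); pickle.dump((c,s),open('t5.pkl','wb'))
big=lambda c,x,y,w,h,k:cv2.resize(c['color'][y:y+h,x:x+w,::-1],None,fx=k,fy=k,interpolation=cv2.INTER_CUBIC)
a=big(c,185,145,66,96,6);b=big(s,250,130,66,96,6)
cv2.imwrite('pics/t5.png',np.clip(np.hstack([a,b])*1.5,0,255).astype(np.uint8))
E
```

```text
[ 0.5057288  -0.09687221  0.12257747] -6.997805722495856
implied [0.5321662  0.11851131]
```

View pics/t5.png

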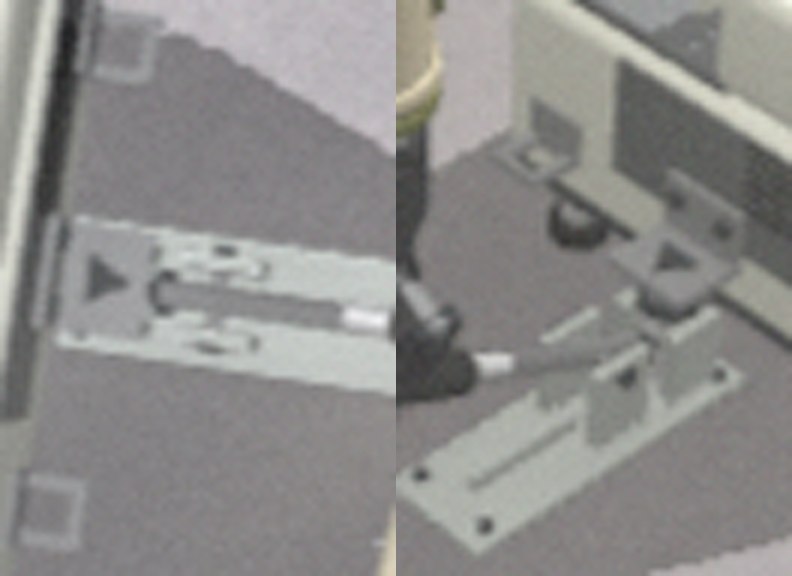

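The left panel shows the toe corners at (78,216) and (60,345), against (185,240) and (168,366) before, and the bracket has not moved. In the right panel the saddle sits under the bracket pad.

```bash
python3 - <<'E'
from h import *
import pickle
c,s=pickle.load(open('t5.pkl','rb'))
P=lambda u,v,z:onz(c,185+u/6-.4,145+v/6-.4,z)[:2]
th=np.radians(-7);X=np.array([np.cos(th),np.sin(th)]);Y=np.array([-X[1],X[0]])
t1=(P(78,216,.008)+P(60,345,.008))/2; t0=(P(185,240,.008)+P(168,366,.008))/2
print('toe->saddle',t1-.03*Y,'moved',t1-t0,'old saddle+moved',P(220,303,.066)+t1-t0)
e=P(78,216,.008)-P(60,345,.008);f=P(390,258,.008)-P(78,216,.008);print(np.degrees(np.arctan2(e[1],e[0])),np.degrees(np.arctan2(f[1],f[0])))
pad=np.array([.5334,.1204])
for q in(t1-.03*Y,P(220,303,.066)+t1-t0): print('err',(pad-q)@X*1e3,(pad-q)@Y*1e3)
E
```

```text
toe->saddle [0.53183007 0.11927292] moved [0.01073071 0.05647101] old saddle+moved [0.53413086 0.12083027]
-6.508868725702239 -96.62255442146169
err 1.420868422333635 1.3100001173304157
err -0.6729776571861492 -0.5161346829592156
```

The saddle is centred to within about 1.5 mm. Starting the first stroke.

Call:
apply_moves([
  {"x":-3.7,"y":0,"z":9.3,"ax":0,"ay":3.25,"az":0,"gripper":1},
  {"x":-3.7,"y":0,"z":9.3,"ax":0,"ay":3.25,"az":0,"gripper":1},
  {"x":-3.7,"y":0,"z":9.3,"ax":0,"ay":3.25,"az":0,"gripper":1},
  {"x":-3.7,"y":0,"z":9.3,"ax":0,"ay":3.25,"az":0,"gripper":1},
])

```text
clock: 6.13
position: [0.5049, -0.1069, 0.084]
ee_rot: [0.743, 0.659, 0.087, -0.076]
ft_force: [1.9, 2.6, 3.1]
grip_width: 0.267
grasp_force: 68.6
```

Call:
apply_moves([
  {"x":-3.7,"y":0,"z":9.3,"ax":0,"ay":3.25,"az":0,"gripper":1},
  {"x":-3.7,"y":0,"z":9.3,"ax":0,"ay":3.25,"az":0,"gripper":1},
  {"x":-3.7,"y":0,"z":9.3,"ax":0,"ay":3.25,"az":0,"gripper":1},
  {"x":-3.7,"y":0,"z":9.3,"ax":0,"ay":3.25,"az":0,"gripper":1},
  {"x":0,"y":0,"z":0,"ax":0,"ay":0,"az":0,"gripper":1},
])

```text
clock: 6.55
position: [0.5043, -0.1095, 0.0441]
ee_rot: [0.73, 0.644, 0.172, -0.152]
ft_force: [-2.2, 4.8, 19.5]
grip_width: 0.273
grasp_force: 70.2
```

```bash
cat > st.py <<'E'
from h import *
import sys,pickle
p,R=now();M=R.as_matrix();o=get_obs()
print(np.round(p,4),'tilt',np.degrees(np.arcsin(M[1,2])),'f',o['ft_force'],'t',o['clock'])
g=p-M[:,2]*.008; print('grasp pt z',g[2],'handle angle est',.45-np.arcsin((g[2]-.052)/.18))
c,s=camera('top'),camera('scene');pickle.dump((c,s),open(sys.argv[1],'wb'))
E
python3 st.py st1.pkl
```

```text
[ 0.5043 -0.1095  0.0441] tilt 26.309219499942568 f [-2.17562528  4.80745126 19.49744983] t 6.55
grasp pt z 0.051289574942971046 handle angle est 0.4539468161192027
```

Call:
apply_moves([
  {"x":4.2,"y":0,"z":-9.1,"ax":0,"ay":-3.25,"az":0,"gripper":1},
  {"x":4.2,"y":0,"z":-9.1,"ax":0,"ay":-3.25,"az":0,"gripper":1},
  {"x":4.2,"y":0,"z":-9.1,"ax":0,"ay":-3.25,"az":0,"gripper":1},
  {"x":4.2,"y":0,"z":-9.1,"ax":0,"ay":-3.25,"az":0,"gripper":1},
])

```text
clock: 6.98
position: [0.504, -0.1071, 0.0844]
ee_rot: [0.744, 0.658, 0.084, -0.075]
ft_force: [0.0, 2.1, 1.6]
grip_width: 0.272
grasp_force: 69.2
```

Call:
apply_moves([
  {"x":4.2,"y":0,"z":-9.1,"ax":0,"ay":-3.25,"az":0,"gripper":1},
  {"x":4.2,"y":0,"z":-9.1,"ax":0,"ay":-3.25,"az":0,"gripper":1},
  {"x":4.2,"y":0,"z":-9.1,"ax":0,"ay":-3.25,"az":0,"gripper":1},
  {"x":4.2,"y":0,"z":-9.1,"ax":0,"ay":-3.25,"az":0,"gripper":1},
  {"x":0,"y":0,"z":0,"ax":0,"ay":0,"az":0,"gripper":1},
])

```text
clock: 7.4
position: [0.5067, -0.0943, 0.1239]
ee_rot: [0.747, 0.664, -0.0, 0.001]
ft_force: [3.7, -1.2, 2.5]
grip_width: 0.27
grasp_force: 69.4
```

```bash
python3 st.py st1u.pkl
```

```text
[ 0.5067 -0.0943  0.1239] tilt -0.14622489212689146 f [ 3.66496471 -1.15106914  2.48167113] t 7.4
grasp pt z 0.1318594971520593 handle angle est -0.009682818169106377
```

```bash
cat > trk.py <<'E'
from h import *
import pickle,sys
def trk(a,b,x,y,w,h,k=10,m=4):
    A=cv2.resize(a['color'][y:y+h,x:x+w],None,fx=k,fy=k,interpolation=cv2.INTER_CUBIC)
    B=cv2.resize(b['color'][y-m:y+h+m,x-m:x+w+m],None,fx=k,fy=k,interpolation=cv2.INTER_CUBIC)
    r=cv2.matchTemplate(B,A,cv2.TM_CCOEFF_NORMED);_,v,_,l=cv2.minMaxLoc(r)
    return (l[0]/k-m,l[1]/k-m,round(v,3))
c0,s0=pickle.load(open(sys.argv[1],'rb'));c1,s1=pickle.load(open(sys.argv[2],'rb'))
print('top base lower edge+toe',trk(c0,c1,191,196,36,16),' slots',trk(c0,c1,212,181,20,28))
print('top bracket',trk(c0,c1,197,183,12,18),'eyes',trk(c0,c1,199,147,13,13),trk(c0,c1,187,223,14,15))
print('scene bracket',trk(s0,s1,286,168,22,14),'saddle/pad',trk(s0,s1,288,175,16,9),'eye front',trk(s0,s1,268,150,14,12),'foot f',trk(s0,s1,275,161,12,12),'base',trk(s0,s1,252,200,30,22))
E
python3 trk.py t5.pkl st1.pkl; echo; python3 trk.py t5.pkl st1u.pkl
```

```text
top base lower edge+toe (-0.3999999999999999, 0.0, 0.981)  slots (-0.5, -0.10000000000000009, 0.975)
top bracket (-0.2999999999999998, -0.10000000000000009, 0.978) eyes (-0.20000000000000018, 0.0, 0.967) (-0.10000000000000009, 0.09999999999999964, 0.961)
scene bracket (0.20000000000000018, -0.3999999999999999, 0.903) saddle/pad (0.40000000000000036, -0.6000000000000001, 0.751) eye front (0.0, -0.2999999999999998, 0.975) foot f (0.09999999999999964, -0.20000000000000018, 0.987) base (0.9000000000000004, 0.2999999999999998, 0.658)

top base lower edge+toe (-0.3999999999999999, 0.0, 0.983)  slots (-0.6000000000000001, 0.0, 0.984)
top bracket (0.0, 0.0, 0.987) eyes (0.0, 0.0, 0.981) (0.0, 0.0, 0.976)
scene bracket (0.09999999999999964, -0.20000000000000018, 0.917) saddle/pad (0.40000000000000036, -0.5, 0.787) eye front (0.0, 0.0, 0.985) foot f (0.0, 0.0, 0.993) base (0.5999999999999996, -0.2999999999999998, 0.986)
```

The jack shifted only about 1.3 mm toward the reader, which is fine. On to stroke 2.

Call:
apply_moves([
  {"x":-3.7,"y":0,"z":9.3,"ax":0,"ay":3.25,"az":0,"gripper":1},
  {"x":-3.7,"y":0,"z":9.3,"ax":0,"ay":3.25,"az":0,"gripper":1},
  {"x":-3.7,"y":0,"z":9.3,"ax":0,"ay":3.25,"az":0,"gripper":1},
  {"x":-3.7,"y":0,"z":9.3,"ax":0,"ay":3.25,"az":0,"gripper":1},
])

```text
clock: 7.83
position: [0.5047, -0.1062, 0.084]
ee_rot: [0.743, 0.659, 0.088, -0.077]
ft_force: [0.5, 8.1, 4.8]
grip_width: 0.269
grasp_force: 69.5
```

Call:
apply_moves([
  {"x":-3.7,"y":0,"z":9.3,"ax":0,"ay":3.25,"az":0,"gripper":1},
  {"x":-3.7,"y":0,"z":9.3,"ax":0,"ay":3.25,"az":0,"gripper":1},
  {"x":-3.7,"y":0,"z":9.3,"ax":0,"ay":3.25,"az":0,"gripper":1},
  {"x":-3.7,"y":0,"z":9.3,"ax":0,"ay":3.25,"az":0,"gripper":1},
  {"x":0,"y":0,"z":1,"ax":0,"ay":0,"az":0,"gripper":1},
])

```text
clock: 8.25
position: [0.5042, -0.1088, 0.0434]
ee_rot: [0.729, 0.644, 0.172, -0.153]
ft_force: [-4.5, 6.7, 26.1]
grip_width: 0.274
grasp_force: 71.4
```

```bash
python3 st.py st2.pkl; python3 trk.py st1u.pkl st2.pkl
```

```text
[ 0.5042 -0.1088  0.0434] tilt 26.430473464039153 f [-4.53563359  6.70129427 26.14603496] t 8.25
grasp pt z 0.05057302919399148 handle angle est 0.4579276986292117
top base lower edge+toe (-0.3999999999999999, -0.10000000000000009, 0.956)  slots (-0.10000000000000009, 0.0, 0.984)
top bracket (-1.6, -0.3999999999999999, 0.969) eyes (-1.6, -0.6000000000000001, 0.815) (-1.7000000000000002, 0.0, 0.946)
scene bracket (0.5999999999999996, -2.6, 0.842) saddle/pad (1.5, -1.7000000000000002, 0.68) eye front (0.7000000000000002, -2.4, 0.912) foot f (0.5, -2.0, 0.957) base (0.5, 0.40000000000000036, 0.645)
```

Call:
apply_moves([
  {"x":4.2,"y":0,"z":-10.1,"ax":0,"ay":-3.25,"az":0,"gripper":1},
  {"x":4.2,"y":0,"z":-9.1,"ax":0,"ay":-3.25,"az":0,"gripper":1},
  {"x":4.2,"y":0,"z":-9.1,"ax":0,"ay":-3.25,"az":0,"gripper":1},
  {"x":4.2,"y":0,"z":-9.1,"ax":0,"ay":-3.25,"az":0,"gripper":1},
])

```text
clock: 8.68
position: [0.5038, -0.107, 0.0843]
ee_rot: [0.744, 0.658, 0.085, -0.076]
ft_force: [-0.9, 5.5, 1.1]
grip_width: 0.272
grasp_force: 69.3
```

Call:
apply_moves([
  {"x":4.2,"y":0,"z":-9.1,"ax":0,"ay":-3.25,"az":0,"gripper":1},
  {"x":4.2,"y":0,"z":-9.1,"ax":0,"ay":-3.25,"az":0,"gripper":1},
  {"x":4.2,"y":0,"z":-9.1,"ax":0,"ay":-3.25,"az":0,"gripper":1},
  {"x":4.2,"y":0,"z":-9.1,"ax":0,"ay":-3.25,"az":0,"gripper":1},
  {"x":0,"y":0,"z":0,"ax":0,"ay":0,"az":0,"gripper":1},
])

```text
clock: 9.1
position: [0.5061, -0.095, 0.1235]
ee_rot: [0.748, 0.664, -0.001, 0.001]
ft_force: [1.4, 1.1, 1.9]
grip_width: 0.273
grasp_force: 69.6
```

```bash
python3 st.py st2u.pkl; python3 trk.py st1u.pkl st2u.pkl
```

```text
[ 0.5061 -0.095   0.1235] tilt -0.11462903981744511 f [1.39339972 1.07310265 1.93637774] t 9.1
grasp pt z 0.13152271754848105 handle angle est -0.0075961775335761095
top base lower edge+toe (-0.10000000000000009, 0.0, 0.961)  slots (0.09999999999999964, 0.0, 0.984)
top bracket (-1.0, -0.20000000000000018, 0.969) eyes (-0.8999999999999999, -0.20000000000000018, 0.905) (-1.0, 0.09999999999999964, 0.96)
scene bracket (0.40000000000000036, -1.5, 0.884) saddle/pad (0.7999999999999998, -1.0, 0.797) eye front (0.40000000000000036, -1.5, 0.951) foot f (0.2999999999999998, -1.2000000000000002, 0.972) base (-0.10000000000000009, 0.0, 0.989)
```

The load is held on the catch notch. Stroke 3 next.

Call:
apply_moves([
  {"x":-3.7,"y":0,"z":9.3,"ax":0,"ay":3.25,"az":0,"gripper":1},
  {"x":-3.7,"y":0,"z":9.3,"ax":0,"ay":3.25,"az":0,"gripper":1},
  {"x":-3.7,"y":0,"z":9.3,"ax":0,"ay":3.25,"az":0,"gripper":1},
  {"x":-3.7,"y":0,"z":9.3,"ax":0,"ay":3.25,"az":0,"gripper":1},
])

```text
clock: 9.53
position: [0.5048, -0.107, 0.0841]
ee_rot: [0.744, 0.658, 0.088, -0.077]
ft_force: [2.8, 10.0, 4.1]
grip_width: 0.273
grasp_force: 69.7
```

Call:
apply_moves([
  {"x":-3.7,"y":0,"z":9.3,"ax":0,"ay":3.25,"az":0,"gripper":1},
  {"x":-3.7,"y":0,"z":9.3,"ax":0,"ay":3.25,"az":0,"gripper":1},
  {"x":-3.7,"y":0,"z":9.3,"ax":0,"ay":3.25,"az":0,"gripper":1},
  {"x":-3.7,"y":0,"z":9.3,"ax":0,"ay":3.25,"az":0,"gripper":1},
  {"x":0,"y":0,"z":1,"ax":0,"ay":0,"az":0,"gripper":1},
])

```text
clock: 9.95
position: [0.5042, -0.1096, 0.0434]
ee_rot: [0.73, 0.644, 0.173, -0.153]
ft_force: [-2.7, 8.6, 25.5]
grip_width: 0.272
grasp_force: 71.5
```

```bash
python3 st.py st3.pkl; python3 trk.py st1u.pkl st3.pkl; python3 - <<'E'
from h import *
import pickle
c,s=pickle.load(open('st3.pkl','rb'))
# px per mm vertical, at foot and bracket in scene, incl. tipping shift
th=np.radians(-7);X=np.array([np.cos(th),np.sin(th),0]);Y=np.array([-X[1],X[0],0])
O=np.array([.5334,.1204,0])+.155*Y
def pt(x,y,z,ph):
    y0=100;dy,dz=y-y0,z
    return O+(x*X+(y0+dy*np.cos(ph)+dz*np.sin(ph))*Y)/1e3+np.array([0,0,(-dy*np.sin(ph)+dz*np.cos(ph))/1e3])
for h in(4,8,10,12,14,16):
    ph=h/200;out=[]
    for n,q in(('foot',(-125,-100,8)),('eye',(-115,-150,86)),('br',(0,-155,86))):
        out.append((n,np.round(np.subtract(proj(s,pt(*q,ph)),proj(s,pt(*q,0))),1),np.round(np.subtract(proj(c,pt(*q,ph)),proj(c,pt(*q,0))),1)))
    print(h,out)
E
```

```text
[ 0.5042 -0.1096  0.0434] tilt 26.43326034358582 f [-2.65263399  8.57257929 25.46197817] t 9.95
grasp pt z 0.050587588936038555 handle angle est 0.4578468086573528
top base lower edge+toe (0.20000000000000018, 0.0, 0.951)  slots (0.09999999999999964, 0.0, 0.981)
top bracket (-3.2, -0.7000000000000002, 0.962) eyes (-2.9, -1.1, 0.736) (-3.1, 0.09999999999999964, 0.851)
scene bracket (1.5999999999999996, -4.0, 0.601) saddle/pad (1.5999999999999996, -4.0, 0.526) eye front (1.5, -4.0, 0.816) foot f (0.9000000000000004, -3.9, 0.914) base (0.2999999999999998, 0.5, 0.649)
4 [('foot', array([ 0.1, -0.9]), array([-0.3,  0.1])), ('eye', array([ 0.4, -1.4]), array([-0.9,  0. ])), ('br', array([ 0.5, -1.5]), array([-0.9, -0.2]))]
8 [('foot', array([ 0.2, -1.8]), array([-0.7,  0.1])), ('eye', array([ 0.9, -2.8]), array([-1.8,  0. ])), ('br', array([ 1., -3.]), array([-1.8, -0.3]))]
10 [('foot', array([ 0.2, -2.3]), array([-0.8,  0.2])), ('eye', array([ 1.1, -3.5]), array([-2.3,  0. ])), ('br', array([ 1.3, -3.7]), array([-2.2, -0.4]))]
12 [('foot', array([ 0.3, -2.8]), array([-1. ,  0.2])), ('eye', array([ 1.3, -4.3]), array([-2.8,  0. ])), ('br', array([ 1.5, -4.5]), array([-2.7, -0.5]))]
14 [('foot', array([ 0.4, -3.2]), array([-1.2,  0.2])), ('eye', array([ 1.6, -5. ]), array([-3.3,  0. ])), ('br', array([ 1.8, -5.2]), array([-3.2, -0.6]))]
16 [('foot', array([ 0.4, -3.7]), array([-1.4,  0.2])), ('eye', array([ 1.8, -5.7]), array([-3.8,  0. ])), ('br', array([ 2.1, -6. ]), array([-3.7, -0.7]))]
```

```bash
sed -i 's/m=4/m=9/' trk.py; python3 trk.py st1u.pkl st3.pkl; python3 - <<'E'
from h import *
import pickle
c,s=pickle.load(open('st3.pkl','rb'));c0,s0=pickle.load(open('t5.pkl','rb'))
big=lambda c,x,y,w,h,k:cv2.resize(c['color'][y:y+h,x:x+w,::-1],None,fx=k,fy=k,interpolation=cv2.INTER_CUBIC)
f=lambda s,c:np.hstack([big(s,260,130,100,100,4),big(c,183,145,100,100,4)])
o=np.vstack([f(s0,c0)[80:380],f(s,c)[80:380]])
cv2.imwrite('pics/t6.png',np.clip(o*1.5,0,255).astype(np.uint8))
E
```

```text
top base lower edge+toe (0.1999999999999993, 0.0, 0.951)  slots (0.09999999999999964, 0.0, 0.981)
top bracket (-3.2, -0.6999999999999993, 0.962) eyes (-7.7, -1.9000000000000004, 0.741) (-3.0999999999999996, 0.09999999999999964, 0.851)
scene bracket (1.0999999999999996, -4.9, 0.743) saddle/pad (0.8000000000000007, -4.9, 0.596) eye front (1.3000000000000007, -4.5, 0.846) foot f (0.9000000000000004, -3.9000000000000004, 0.914) base (0.3000000000000007, 0.5, 0.649)
```

View pics/t6.png

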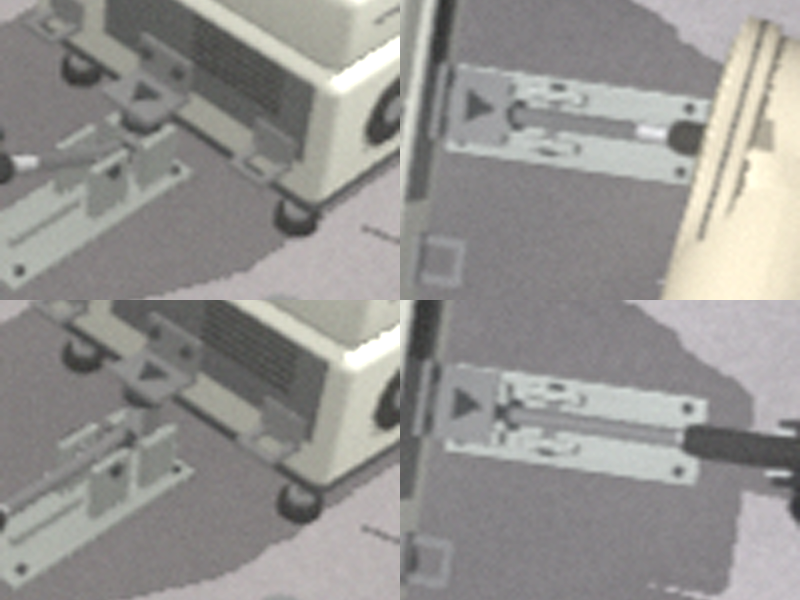

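The last picture (before above, after below) shows both right feet off the bench: front foot at about (82,355) and rear at about (298,503), each with a gap to its shadow. The saddle is still under the pad. Tracking gives about 12.5–13.5 mm of foot clearance, and the handle is at its stop. I'll hold briefly and then hand in.

Call:
apply_moves([
  {"x":0,"y":0,"z":0,"ax":0,"ay":0,"az":0,"gripper":1},
  {"x":0,"y":0,"z":0,"ax":0,"ay":0,"az":0,"gripper":1},
  {"x":0,"y":0,"z":0,"ax":0,"ay":0,"az":0,"gripper":1},
  {"x":0,"y":0,"z":0,"ax":0,"ay":0,"az":0,"gripper":1},
  {"x":0,"y":0,"z":0,"ax":0,"ay":0,"az":0,"gripper":1},
])

```text
clock: 10.47
position: [0.5042, -0.1096, 0.0446]
ee_rot: [0.729, 0.645, 0.171, -0.151]
ft_force: [-1.2, 5.9, 15.6]
grip_width: 0.27
grasp_force: 70.7
```

```bash
python3 st.py st4.pkl; python3 trk.py st3.pkl st4.pkl; python3 -c "
from workcell import *
print(hand_in())"
```

```text
[ 0.5042 -0.1096  0.0446] tilt 26.117299888975662 f [-1.18646782  5.8924574  15.62624876] t 10.4667
grasp pt z 0.051747323828776046 handle angle est 0.45140375696782475
top base lower edge+toe (0.0, 0.0, 0.995)  slots (0.0, 0.0, 0.996)
top bracket (0.0, 0.0, 0.992) eyes (0.09999999999999964, 0.0, 0.989) (0.0, 0.0, 0.959)
scene bracket (0.0, 0.0, 0.987) saddle/pad (0.0, 0.0, 0.988) eye front (0.0, 0.0, 0.983) foot f (0.0, 0.0, 0.99) base (0.0, 0.0, 0.996)
the job is handed in; nothing more can be done
None
```

The reader's right side is jacked up from the lift point after three full strokes, with both feet an estimated 12–13 mm clear of the bench by camera; the arm is still holding the handle down at its stop, and the job is handed in.

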